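# Drift the model carriage into register

### The job

The blue carriage with the plaster cast has slipped along its jig, so its hole no longer lines up with the hole in the bed below. Take the red-handled tapered drift out of the rack and push it down through both holes until its collar sits on the carriage, so that the taper pulls the carriage into line; then let go and leave the drift standing there. Do not slide the carriage any other way, and leave the black-handled straight pin where it hangs in the rack.

Things in the scene. Friction and masses are not known exactly. Their poses are not given: they have to be found in the camera images.
- drift: steel drift with red handle, hanging upright by its collar in a plywood rack (top 95 mm up, hole centres 90 mm apart: close the fingers across the row). Origin: centre of the thin lower end, z up. Above it: taper from 10 to 36 mm diameter over 45 mm, 36 mm shank to 70 mm, collar (54 mm dia) to 76 mm, round handle (28 mm dia) to 132 mm. 0.3 kg.
- dowel: bystander: straight blunt steel pin, 32 mm in diameter, with the same collar and length as the drift but a black handle; it hangs in the rack's other hole (either pin may be in either hole). Origin: centre of its lower end, z up.
- jig_hole (a point): centre of the mouth of the 40 mm hole through the jig's fixed bed, 60 mm above the worktop; z up, x along the carriage's slide. Carriage top: 15 mm above it. Lower the drift with its axis on this point, not on the carriage's hole: it just clears that hole's chamfered edge and the taper pushes the carriage in line. Collar seated: drift origin 55 mm below this point.
- carriage (a joint): slide of the blue carriage (160 x 84 x 14 mm, white cast fixed on its far end), m; 0 is in line with the bed. Its 40 mm hole (4 mm chamfer) is off the bed's hole by this value along x of jig_hole, 9 to 14 mm at the start. Held by about 3 N of friction, no spring: push the drift down with 5 to 20 N.
Not all that is in view belongs to the job. Leave any green look-alike of the drift alone.

How it is judged:
On the way:
1. the drift's thin end is at least 5 mm inside the carriage's hole, within 15 mm of the bed hole's axis, while the carriage is still more than 6 mm out of line (z of drift in the frame of jig_hole below 0.01 m and horizontal distance between drift and jig_hole below 0.015 m and value of joint carriage above 0.006 m), for 0.05 s.
At the end, for the whole second after the job is handed in: The drift stands at rest through both holes, upright within 10 degrees, its collar no more than 6 mm above the carriage, its thin end within 10 mm of the bed hole's axis, and the carriage is within 5 mm of being in line (z of drift in the frame of jig_hole below -0.049 m and horizontal distance between drift and jig_hole below 0.01 m and angle between drift's own z axis and vertical below 0.17 rad and value of joint carriage between -0.005 and 0.005 m and linear speed of drift below 0.01 m/s); the robot touches nothing.
It fails at once if the straight pin is moved more than 30 mm (distance of dowel from where it was at the start of the episode above 0.03 m).
It also fails if it takes over 48 s, if anything falls off the work surface, if the arm or the gripper's body presses on something with over 40 N, if the wrist force passes 120 N, or if a joint passes its speed limit or range.

### The arm

A 6-joint arm with a two-finger parallel gripper is mounted at the origin on a cart in front of the work surface, level with it; the furniture and walls round the work are solid. World frame = base frame: x ahead of the robot, y to its left, z up, the work surface at z = 0. Lengths are in m, angles in rad, forces in N, time in s.
With the tool pointing down it reaches from about 0.25 to 0.775 m from the base axis. Payload 8.9 kg.
Tool frame: the origin (TCP) lies on the front face of the gripper's body, between the roots of the fingers; the fingertips stand 73 mm ahead of it and the grasp point (between the pads) lies tcp_to_grasp ahead of it (tcp_to_grasp is the distance from the TCP to the grasp point, in m); z points along the fingers, y is the line along which they close (so a half turn about z gives the same grasp; the last joint's range is limited). The gripper opens to 85 mm and grips with 20 to 120 N. Pads are 22 mm wide; open, the fingers measure 114 mm over their backs; the gripper's body (76 mm by 85 mm) begins 54 mm behind the grasp point. The pads swing forward as they close: fully open they stand 13 mm farther back than shut.
Start: joints at [-1.409, 0.291, -0.153, 1.127, 0, 1.431], TCP at [0.156, -0.501, 0.304] pointing down, gripper open.
Joint ranges: [-2.52, 2.52], [-0.91, 1.74], [-1.3, 1.37], [-1.96, 2.02], [-1.52, 1.47], [-3.14, 3.14]. Speed limits (rad/s): [2.22, 2.22, 2.79, 3.14, 3.14, 3.14].

### API

Orientations are given as a unit quaternion [x, y, z, w].
In Python, from workcell import state, get_image, job_done, silhouettes, spot_point, tcp_to_grasp gives the robot as it stands.
- The arm moves only by the tool jog_arm, never from a script. Its arguments are lists of equal length, an entry for each row: "travel": the shift along the tool's x, y, z scaled (see below), a list of three; "twist": the turn about the tool's z scaled (see below); "grip": the opening, from 0 (shut) to 1 (fully open). A call has 1 to 20 rows; each row is the pose to reach, as a shift and turn from the pose commanded when the call began, along the tool's axes at that moment; what a row does not reach only later rows make up. The controller multiplies each number of a shift by 800 mm and each number of a turn by 45 degrees. A row lasts 1/10 s, in which the tool goes at most 50 mm and 8.59 degrees, less where a joint would pass 70% of its speed; a pose out of reach is approached as far as the arm can. A call with a number of a shift or a turn outside -1 to 1 is refused whole. A call with a gripper value outside its range is refused whole. The fingers move at their own pace and stop on an object; "grip_force" is the grip in N (left out, the last holds). Time passes only in rows, so rows that repeat a pose let the fingers close. It gives the time, the measured TCP pose, the force, the opening and the grip force at its end, in the units of the state.
- state(): the state, without advancing time (a new reading comes with each control period).
- get_image(name): name is "scene" or "top" or "wrist"; returns a dict with "color" (480x640x3 uint8, red, green, blue), "z_map" (480x640 float32, m along the optical axis (not along the pixel's ray), 0 where there is no reading), "fx", "fy", "cx", "cy" (pixels), "rvec" (rotation vector, rad) and "tvec" (3), from world to camera coordinates, as OpenCV has them; the wrist camera has in their place "mount" (4x4, takes a point from camera to tool coordinates, whose origin is the TCP and whose axes are the flange's). Camera axes: x right, y down, z forward; pixel columns grow to the right and rows downward; lengths in m; the calibration is good to about 2 mm. A picture is of the moment at which its call begins: read the wrist's pose just before it.
- job_done(): hands the job in; it is judged then, once.
Trained networks look in a picture, given as the dict that the camera call returned (one of the last four; its "shot" number tells which), for a name from the list of things; names that differ only in an ending like _2 or _b are one class to them, and where a whole thing is asked for, a point or a joint stands for the part that bears it (a point fixed in the world has none). Each returns a list of dicts, best first, with "confidence" (0 to 1); they miss things now and then, are a little off and sometimes report something else, mostly with a low value. They report only what shows in the picture. A call takes as long as a camera call. They do not tell look-alikes from the thing itself.
- silhouettes(picture, query): "mask" (480x640 bool, what is visible of it) and "box" ([centre column, centre row, width, height] in pixels, round what is visible of it).
- spot_point(picture, query): "centre" ([column, row] in pixels: a listed point, or the origin of a listed thing).
The state is a dict: "time_s": time; "joint_pos": joint angles; "dq": joint speeds; "tau": joint torques, N m; "eef_pos": TCP position; "tool_rot": TCP orientation; "force": force on the tool from outside, world axes, zero at the start; "moment": the same for the moment, N m; "width": finger opening in m; "gripper_force": force on a finger pad.
Only numpy, scipy, OpenCV 4.12 (cv2) and the standard library are available. Lean on these libraries where they do the work, as an engineer would, in place of code of your own. Each camera call takes 0.05 s, during which the arm holds its last target. There are 200 camera calls.

## Working session

There is one attempt and no reset: what is moved stays moved. The work goes in short steps, Python scripts to look and compute and a tool call to move; the robot and the scene stay as the last step left them, time stands still between calls to the robot, and variables do not carry over. Pictures are saved under pics/ and viewed, at most 10 in all, crops included, and the job is handed in when it is done.

Besides the shell and the picture viewer there is one more tool, called after "Call:" by a JSON object that holds its "op" and its "data". jog_arm: Moves the arm, as the interface text tells. Shifts and turns lie within -1 to 1; 1 stands for 800 mm of shift or 45 degrees of turn. Its arguments: {"type":"object","properties":{"travel":{"type":"array"},"twist":{"type":"array"},"grip":{"type":"array"},"grip_force":{"type":"number"}},"required":["travel","twist","grip"]}

```bash
mkdir -p pics; cat > h.py <<'E'
import numpy as np, cv2
from scipy.spatial.transform import Rotation as R
from workcell import *
def w2c(p):
    return R.from_rotvec(np.ravel(p["rvec"])).as_matrix(), np.ravel(p["tvec"])
def cloud(p, st=None):
    z=p["z_map"].astype(float); v,u=np.mgrid[:480,:640]
    c=np.stack([(u-p["cx"])/p["fx"]*z,(v-p["cy"])/p["fy"]*z,z],-1)
    if "rvec" in p:
        M,t=w2c(p); w=(c-t)@M
    else:
        m=np.array(p["mount"]); q=c@m[:3,:3].T+m[:3,3]
        w=q@R.from_quat(st["tool_rot"]).as_matrix().T+np.array(st["eef_pos"])
    w[z==0]=np.nan
    return w
def save(p,n): cv2.imwrite("pics/"+n,cv2.cvtColor(p["color"],cv2.COLOR_RGB2BGR))
E
python3 - <<'E'
from h import *
s=state(); print(s, tcp_to_grasp)
for n in ("scene","top"):
    p=get_image(n); save(p,n+"1.png"); W=cloud(p)
    for q in ("drift","dowel","carriage"):
        for d in silhouettes(p,q)[:3]:
            print(n,q,d["confidence"],np.round(d["box"]),np.nanmedian(W[d["mask"]],0).round(3))
    for q in ("drift","dowel","jig_hole"):
        for d in spot_point(p,q)[:3]:
            u,v=np.round(d["centre"]).astype(int); print(n,q,"pt",d["confidence"],u,v,W[v,u].round(3))
E
```

```text
{'time_s': 0.0, 'joint_pos': array([-1.40931463e+00,  2.91304792e-01, -1.54160453e-01,  1.12669951e+00,
        3.29260858e-06,  1.43150423e+00]), 'dq': array([-1.21444018e-03, -9.20596391e-04,  2.32044995e-06,  1.10366049e-03,
       -1.60879652e-03,  7.70645134e-04]), 'tau': array([-1.86065503e-03, -5.37140644e+01,  3.31369901e+01,  1.59128231e-02,
       -5.69826061e-04,  3.62233678e-06]), 'eef_pos': array([ 0.15548601, -0.50106931,  0.30330677]), 'tool_rot': array([ 9.88712956e-01,  1.49820637e-01, -5.94487278e-06, -6.84191331e-04]), 'force': array([-0.08859967,  0.05120578, -0.62479702]), 'moment': array([ 0.01347971, -0.02513512, -0.02053233]), 'gripper_force': 0.0, 'width': 0.08531348664853305} 0.0539
scene drift 0.97 [335. 278.  31.  58.] [0.417 0.112 0.076]
scene drift 0.72 [244. 266.  33.  44.] [0.521 0.216 0.113]
scene dowel 0.7 [274. 242.  31.  63.] [0.537 0.128 0.106]
scene carriage 0.57 [345. 181.  70.  52.] [ 0.577 -0.125  0.075]
scene drift pt 0.75 334 304 [0.419 0.106 0.005]
scene dowel pt 0.94 277 268 [0.5   0.161 0.089]
scene jig_hole pt 0.56 357 197 [ 0.52  -0.095  0.074]
top drift 0.92 [287. 283.  34.  28.] [0.424 0.102 0.077]
top drift 0.82 [217. 218.  34.  34.] [0.526 0.205 0.103]
top dowel 0.88 [274. 207.  39.  37.] [0.541 0.119 0.102]
top dowel 0.63 [220. 218.  35.  37.] [0.526 0.205 0.102]
top carriage 0.7 [426. 189.  76. 103.] [ 0.588 -0.13   0.076]
top drift pt 0.78 224 223 [0.519 0.2   0.102]
top drift pt 0.72 292 282 [0.426 0.09  0.111]
top dowel pt 0.94 277 212 [0.534 0.114 0.128]
top jig_hole pt 0.76 410 224 [ 0.532 -0.116  0.002]
```

View pics/scene1.png

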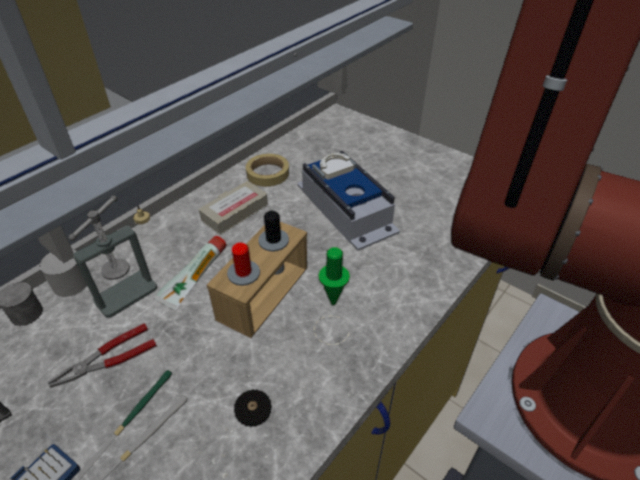

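View pics/top1.png

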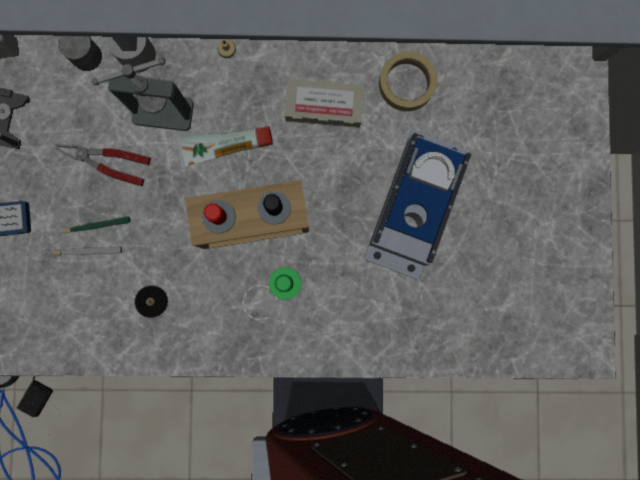

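The red drift is in the left rack hole (top view: handle 215,213, collar 219,217). The black pin is in the right hole (274,207). The green look-alike stands at (286,283), and the jig's hole is at (415,215) with its slide tilted up and to the right.

```bash
cat >> h.py <<'E'
def toplane(p,uv,z,st=None):
    uv=np.atleast_2d(uv).astype(float)
    d=np.c_[(uv[:,0]-p["cx"])/p["fx"],(uv[:,1]-p["cy"])/p["fy"],np.ones(len(uv))]
    if "rvec" in p:
        M,t=w2c(p); o=-M.T@t; d=d@M
    else:
        m=np.array(p["mount"]); Q=R.from_quat(st["tool_rot"]).as_matrix()
        o=Q@m[:3,3]+np.array(st["eef_pos"]); d=d@m[:3,:3].T@Q.T
    return o+d*((z-o[2])/d[:,2])[:,None]
E
python3 - <<'E'
from h import *
p=get_image("wrist"); print(np.array(p["mount"]).round(3),p["fx"],p["cx"],p["cy"])
p=get_image("top"); W=cloud(p); print(p["fx"],(-w2c(p)[0].T@w2c(p)[1]).round(3))
hsv=cv2.cvtColor(p["color"],cv2.COLOR_RGB2HSV).astype(int); H,S,V=np.moveaxis(hsv,-1,0)
v,u=np.mgrid[:480,:640]
def pts(m): return W[m&~np.isnan(W[...,0])]
red=((H<8)|(H>172))&(S>150)&(u>190)&(u<250)&(v>190)&(v<240)
a=pts(red); t=a[a[:,2]>.145]; print("red top",t.mean(0).round(4),len(t),np.ptp(t,0))
m=red&(W[...,2]>.145); print((t[:,:2].min(0)+t[:,:2].max(0))/2)
for n,c in(("red",(219,217)),("blk",(275,208))):
    r=(np.hypot(u-c[0],v-c[1])<24)&(W[...,2]>.098)&(W[...,2]<.112)&(S<60)
    q=np.argwhere(r)[:,::-1].astype(np.float32); (cx,cy),rad=cv2.minEnclosingCircle(q)
    print(n,cx,cy,rad,toplane(p,[cx,cy],.101).round(4),len(q))
bl=(H>100)&(H<125)&(S>120)&(u>370)&(u<475)&(v>130)&(v<280)
a=pts(bl); print("blue z",np.percentile(a[:,2],[5,50,95]))
# rack direction
rk=(H>8)&(H<25)&(S>70)&(u>180)&(u<315)&(v>175)&(v<250)&(abs(W[...,2]-.095)<.006)
print("rack",cv2.minAreaRect(pts(rk)[:,:2].astype(np.float32)),np.median(pts(rk)[:,2]))
E
```

```text
[[ 0.001 -0.957 -0.29   0.074]
 [ 1.     0.001 -0.    -0.001]
 [ 0.    -0.29   0.957 -0.07 ]
 [ 0.     0.     0.     1.   ]] 379.3448162872997 322.9652656748784 237.58957827324798
548.0384880578471 [0.422 0.061 0.977]
red top [0.5291 0.2088 0.1558] 259 [0.02549262 0.02590527 0.01566908]
[0.52917998 0.2095693 ]
red 218.1226348876953 216.367919921875 16.8892879486084 [[0.5295 0.2101 0.101 ]] 480
blk 273.58038330078125 207.3501434326172 16.82485008239746 [[0.5452 0.1217 0.101 ]] 518
blue z [0.07137089 0.07452619 0.07715074]
rack ((0.5375224351882935, 0.16619375348091125), (0.07744386047124863, 0.18980072438716888), 9.889884948730469) 0.09486328815388581
```

Call:
{"op": "jog_arm", "data": {"travel": [[0.6,-0.333,0],[0.6,-0.333,0],[0.6,-0.333,0],[0.6,-0.333,0],[0.6,-0.333,0],[0.6,-0.333,0],[0.6,-0.333,0],[0.6,-0.333,0],[0.6,-0.333,0],[0.6,-0.333,0],[0.6,-0.333,0],[0.6,-0.333,0],[0.6,-0.333,0],[0.6,-0.333,0],[0.6,-0.333,0]], "twist": [-1,-1,-1,-1,-1,-1,-1,-1,-1,-1,-1,-1,-1,-1,-1], "grip": [1,1,1,1,1,1,1,1,1,1,1,1,1,1,1]}}

```text
time_s: 2.3
eef_pos: [0.5344, -0.1058, 0.304]
tool_rot: [0.857, 0.516, -0.0, 0.0]
force: [0.3, 0.4, -0.5]
width: 0.0856
gripper_force: 0.0
```

```bash
python3 - <<'E'
from h import *
s=state(); p=get_image("wrist"); print(s["time_s"],s["eef_pos"],s["tool_rot"],s["joint_pos"].round(2),np.abs(s["dq"]).max())
save(p,"w1.png"); import pickle; pickle.dump((s,p),open("w1.pkl","wb")); W=cloud(p,s)
cv2.imwrite("pics/w1c.png",cv2.resize(cv2.cvtColor(p["color"],cv2.COLOR_RGB2BGR),(800,600)))
for d in spot_point(p,"jig_hole")[:3]: print(d, toplane(p,d["centre"],.06,s))
for d in silhouettes(p,"carriage")[:2]: print(d["confidence"],d["box"],np.nanpercentile(W[d["mask"]],[5,50,95],axis=0).round(3))
E
```

```text
2.3 [ 0.53444121 -0.10575157  0.30402817] [ 8.56531668e-01  5.16094461e-01 -8.56074745e-05  3.15591218e-05] [-0.33  0.33 -0.1   1.14 -0.    1.73] 0.0034755549803113903
{'centre': [317.1, 220.2], 'confidence': 0.86} [[ 0.52727607 -0.10798031  0.06      ]]
0.93 [387.0, 213.3, 203.8, 125.4] [[ 0.514 -0.171  0.074]
 [ 0.589 -0.128  0.076]
 [ 0.652 -0.08   0.098]]
```

View pics/w1c.png

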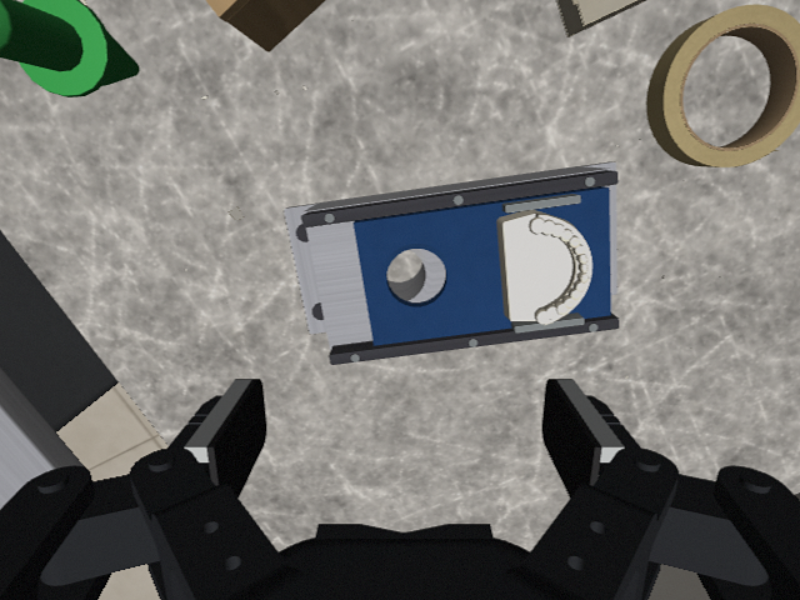

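The wrist view shows the carriage hole at (416,276) in the 800x600 picture. Bright bed shows in its right part, so the carriage has slipped toward the cast and the bed hole lies to the left.

```bash
cat > rect.py <<'E'
from h import *
import pickle
def rectify(p,s,z,c,half=.04,res=.0002):
    n=int(2*half/res); m=np.array(p["mount"]); Q=R.from_quat(s["tool_rot"]).as_matrix()
    j,i=np.mgrid[:n,:n]  # right=+ax, up=perp
    X=np.stack([c[0]+(i-n/2)*res*AX[0]-(j-n/2)*res*PY[0],c[1]+(i-n/2)*res*AX[1]-(j-n/2)*res*PY[1],np.full((n,n),z)],-1)
    q=((X-s["eef_pos"])@Q-m[:3,3])@m[:3,:3]
    return cv2.remap(p["color"],(q[...,0]/q[...,2]*p["fx"]+p["cx"]).astype(np.float32),(q[...,1]/q[...,2]*p["fy"]+p["cy"]).astype(np.float32),cv2.INTER_CUBIC)
s,p=pickle.load(open("w1.pkl","rb"))
hsv=cv2.cvtColor(p["color"],cv2.COLOR_RGB2HSV).astype(int); H,S,V=np.moveaxis(hsv,-1,0)
bl=((H>95)&(H<130)&(S>120)).astype(np.uint8); bl[:150]=0;bl[300:]=0
W=cloud(p,s)
cs,hi=cv2.findContours(bl,cv2.RETR_CCOMP,cv2.CHAIN_APPROX_NONE)
k=max(range(len(cs)),key=lambda k:cv2.contourArea(cs[k]))
outer=toplane(p,cs[k][:,0],.075,s)[:,:2].astype(np.float32)
# long edges direction: hull pts rect
(ctr,sz,ang)=cv2.minAreaRect(outer); b=cv2.boxPoints((ctr,sz,ang)); e=[b[1]-b[0],b[2]-b[1]]; e=max(e,key=np.linalg.norm)
AX=e/np.linalg.norm(e); AX=AX*np.sign(AX[0]); PY=np.array([-AX[1],AX[0]])
print("rect",ctr,sz,"axis",AX)
for k2 in range(len(cs)):
    if hi[0][k2][3]==k and cv2.contourArea(cs[k2])>300:
        h=toplane(p,cs[k2][:,0],.075,s)[:,:2].astype(np.float32); print("hole",cv2.fitEllipse(h),cv2.minEnclosingCircle(h))
        if cv2.contourArea(cs[k2])<3500 : hc=np.array(cv2.fitEllipse(h)[0])
pickle.dump((AX,hc),open("ax.pkl","wb")); print(hc)
a=rectify(p,s,.075,hc); b=rectify(p,s,.06,hc)
g=np.hstack([a,b])[...,::-1].copy(); print(g.shape); cv2.imwrite("pics/rect.png",g)
E
python3 rect.py
```

```text
rect (0.5818232893943787, -0.12795092165470123) (0.0855613648891449, 0.16010169684886932) axis [ 0.9399151  -0.34140837]
hole ((0.5404043197631836, -0.11087872833013535), (0.03769645094871521, 0.03975812718272209), 65.33906555175781) ((0.5406543016433716, -0.11020208895206451), 0.020350269973278046)
[ 0.54040432 -0.11087873]
(400, 800, 3)
```

View pics/rect.png

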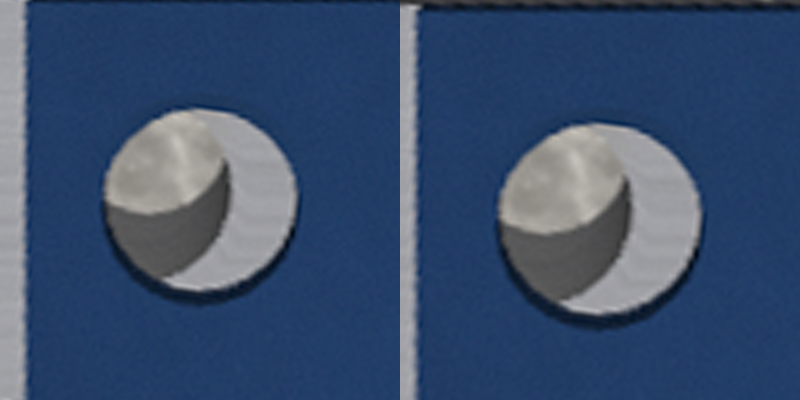

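Call:
{"op": "jog_arm", "data": {"travel": [[0.346,-0.19,0],[0.346,-0.19,0],[0.346,-0.19,0],[0.346,-0.19,0],[0.346,-0.19,0],[0.346,-0.19,0],[0.346,-0.19,0],[0.346,-0.19,0],[0.346,-0.19,0],[0.346,-0.19,0]], "twist": [-0.844,-0.844,-0.844,-0.844,-0.844,-0.844,-0.844,-0.844,-0.844,-0.844], "grip": [1,1,1,1,1,1,1,1,1,1]}}

```text
time_s: 3.45
eef_pos: [0.5297, 0.2094, 0.3039]
tool_rot: [0.642, 0.767, -0.0, 0.0]
force: [-0.6, -1.1, 0.2]
width: 0.0853
gripper_force: 0.0
```

```bash
python3 - <<'E'
from h import *
s=state(); p=get_image("wrist"); print(s["time_s"],s["eef_pos"],s["tool_rot"])
save(p,"w2.png"); W=cloud(p,s)
H,S,V=np.moveaxis(cv2.cvtColor(p["color"],cv2.COLOR_RGB2HSV).astype(int),-1,0)
red=((H<8)|(H>172))&(S>150)&(np.hypot(W[...,0]-.53,W[...,1]-.21)<.03)
t=red&(W[...,2]>.152); q=np.argwhere(t)[:,::-1].astype(np.float32)
print(toplane(p,cv2.minEnclosingCircle(q)[0],.157,s), W[t].mean(0), cv2.minEnclosingCircle(q))
c=(np.hypot(W[...,0]-.53,W[...,1]-.21)<.032)&(abs(W[...,2]-.102)<.005)&(S<60)
a=cv2.minEnclosingCircle(toplane(p,np.argwhere(c)[:,::-1],.101,s)[:,:2].astype(np.float32)); print("collar",a)
E
```

```text
3.45 [0.52974361 0.20936928 0.30394039] [ 6.42099064e-01  7.66621642e-01 -1.98985068e-04  1.01235201e-04]
[[0.532113  0.1317761 0.157    ]] [0.52915813 0.21189933 0.1570258 ] ((305.69970703125, 360.7048034667969), 136.08059692382812)
collar ((0.5289957523345947, 0.21079280972480774), 0.027020305395126343)
```

View pics/w2.png

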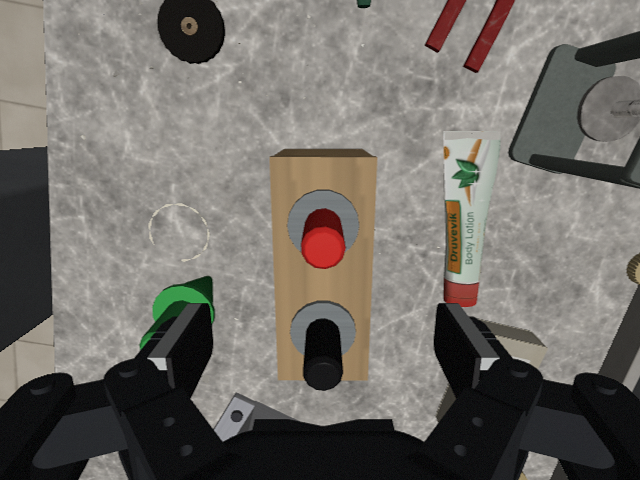

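Call:
{"op": "jog_arm", "data": {"travel": [[0.002,0,0.05],[0.002,0,0.1],[0.002,0,0.146],[0.002,0,0.146],[0.002,0,0.146],[0.002,0,0.146],[0.002,0,0.146],[0.002,0,0.146],[0.002,0,0.146],[0.002,0,0.146],[0.002,0,0.146]], "twist": [0,0,0,0,0,0,0,0,0,0,0], "grip": [1,1,1,1,0,0,0,0,0,0,0], "grip_force": 60}}

```text
time_s: 4.6
eef_pos: [0.5299, 0.2127, 0.1887]
tool_rot: [0.641, 0.767, 0.001, 0.001]
force: [-1.6, -1.8, 7.2]
width: 0.0267
gripper_force: 58.6
```

Call:
{"op": "jog_arm", "data": {"travel": [[0,0,-0.03],[0,0,-0.07],[0,0,-0.12],[0,0,-0.175],[0,0,-0.175],[0,0,-0.175]], "twist": [0,0,0,0,0,0], "grip": [0,0,0,0,0,0]}}

```text
time_s: 5.2
eef_pos: [0.5296, 0.2127, 0.328]
tool_rot: [0.641, 0.767, 0.001, 0.001]
force: [0.3, 0.3, -3.2]
width: 0.0265
gripper_force: 59.8
```

```bash
python3 - <<'E'
from h import *
s=state(); p=get_image("wrist"); print(s["time_s"],s["eef_pos"],s["tool_rot"],s["force"],s["width"])
save(p,"w3.png"); W=cloud(p,s)
for d in spot_point(p,"drift")[:2]: print(d)
for d in silhouettes(p,"drift")[:2]: print(d["confidence"],d["box"])
E
```

```text
5.2 [0.52955919 0.2127019  0.32798332] [6.41310432e-01 7.67280750e-01 8.95273871e-04 6.15593181e-04] [ 0.30484655  0.32051605 -3.22402155] 0.026474960795682047
{'centre': [323.8, 243.9], 'confidence': 0.76}
{'centre': [210.7, 274.9], 'confidence': 0.64}
0.96 [322.5, 323.5, 118.3, 161.3]
0.6 [184.6, 311.9, 68.0, 77.3]
```

View pics/w3.png

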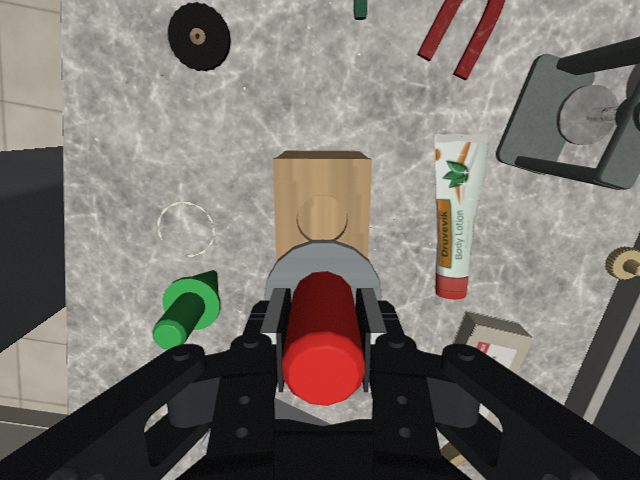

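The drift is held upright: handle top at about (323,366), collar arc with its top at (324,240), and the rack hole at (322,218) empty. I'll now find the drift's axis in the tool frame.

```bash
python3 - <<'E'
from h import *
from scipy.optimize import least_squares
im=cv2.cvtColor(cv2.imread("pics/w3.png"),cv2.COLOR_BGR2RGB); p=get_image("wrist")
H,S,V=np.moveaxis(cv2.cvtColor(p["color"],cv2.COLOR_RGB2HSV).astype(int),-1,0)
v,u=np.mgrid[:480,:640]; z=p["z_map"]; m=np.array(p["mount"])
W=cloud(p,{"tool_rot":[0,0,0,1],"eef_pos":np.zeros(3)})  # tool frame
ft=lambda uv,zz: toplane(p,uv,zz,{"tool_rot":[0,0,0,1],"eef_pos":np.zeros(3)})[:,:2]
red=((H<8)|(H>172))&(S>150)&(abs(u-323)<60)&(v>260)&(v<420)
t=red&(V>190); print("handle top z",np.nanmedian(W[t],0),t.sum())
q=np.argwhere(t)[:,::-1].astype(np.float32); zt=np.nanmedian(W[t][:,2])
print("handle top",cv2.minEnclosingCircle(ft(q,zt).astype(np.float32)))
c=(S<60)&(abs(u-323)<70)&(v>230)&(v<300)&(W[...,2]>.06)&(W[...,2]<.1)&(np.hypot(W[...,0],W[...,1])<.035)
zc=np.nanmedian(W[c][:,2]); print("collar z",zc,c.sum())
# outer arc: topmost pixel per column
e=np.array([[k,np.where(c[:,k])[0].min()-.5] for k in range(275,374) if c[:,k].any()])
for zz in (zc,.0877):
    X=ft(e,zz); r=least_squares(lambda a:np.hypot(X[:,0]-a[0],X[:,1]-a[1])-.027,[0,0],loss="soft_l1",f_scale=.001); print("collar centre",r.x,r.cost)
print("tilt", R.from_quat(state()["tool_rot"]).as_matrix()[:,2])
E
```

```text
handle top z [-0.00088051  0.00053958  0.03148581] 3539
handle top ((-0.00010464206570759416, -4.820317371923011e-06), 0.012819343246519566)
collar z 0.08740378865602669 4139
collar centre [-1.26929205e-03  3.33225211e-05] 3.2526510204024575e-06
collar centre [-1.35455593e-03  3.45957534e-05] 3.151408207282305e-06
tilt [-2.75913799e-03 -7.01217145e-04 -9.99995948e-01]
```

Call:
{"op": "jog_arm", "data": {"travel": [[0,0,-0.05],[-0.05,-0.01,-0.05],[-0.392,-0.0715,-0.05],[-0.392,-0.0715,-0.05],[-0.392,-0.0715,-0.05],[-0.392,-0.0715,-0.05],[-0.392,-0.0715,-0.05],[-0.392,-0.0715,-0.05],[-0.392,-0.0715,0],[-0.392,-0.0715,0.04],[-0.392,-0.0715,0.04],[-0.392,-0.0715,0.04],[-0.392,-0.0715,0.04]], "twist": [0,0,0.844,0.844,0.844,0.844,0.844,0.844,0.844,0.844,0.844,0.844,0.844], "grip": [0,0,0,0,0,0,0,0,0,0,0,0,0]}}

```text
time_s: 6.7
eef_pos: [0.5293, -0.1062, 0.2967]
tool_rot: [0.856, 0.517, 0.001, 0.001]
force: [-0.2, 0.0, -1.9]
width: 0.0265
gripper_force: 60.2
```

```bash
python3 - <<'E'
from h import *
s=state(); print(s["time_s"],s["eef_pos"],s["tool_rot"],R.from_quat(s["tool_rot"]).as_matrix()[:,2])
p=get_image("scene"); save(p,"s2.png"); M,t=w2c(p)
print(s["force"])
pr=lambda X:(lambda c:(c[0]/c[2]*p["fx"]+p["cx"],c[1]/c[2]*p["fy"]+p["cy"]))(M@X+t)
tip=np.array([.5281,-.1079,s["eef_pos"][2]-.1637]); u,v=map(int,pr(tip)); print("tip expected px",u,v,pr(np.array([.5272,-.1076,.06])))
cr=p["color"][v-70:v+80,u-80:u+80,::-1]; cv2.imwrite("pics/s2c.png",cv2.resize(cr,None,fx=4,fy=4,interpolation=cv2.INTER_CUBIC)); print(u-80,v-70)
E
```

```text
6.7 [ 0.5293148  -0.10622075  0.29665167] [8.55983818e-01 5.17001613e-01 6.55917481e-04 7.77865985e-04] [ 1.92722544e-03 -6.53460600e-04 -9.99997929e-01]
[-0.1873367   0.0064785  -1.93311255]
tip expected px 359 168 (np.float64(357.5045984006099), np.float64(197.84501351798627))
279 98
```

View pics/s2c.png

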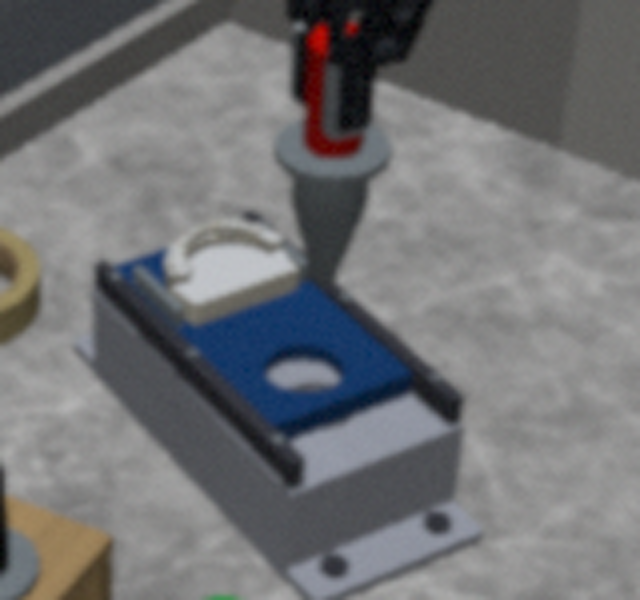

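Call:
{"op": "jog_arm", "data": {"travel": [[0,0,0.03],[0,0,0.055],[0,0,0.064],[0,0,0.068],[0,0,0.072],[0,0,0.076],[0,0,0.08],[0,0,0.084],[0,0,0.084]], "twist": [0,0,0,0,0,0,0,0,0], "grip": [0,0,0,0,0,0,0,0,0]}}

```text
time_s: 7.65
eef_pos: [0.5291, -0.1065, 0.228]
tool_rot: [0.856, 0.517, 0.0, 0.001]
force: [2.7, -1.2, -3.2]
width: 0.0268
gripper_force: 60.3
```

```bash
python3 - <<'E'
from h import *
s=state(); print(s["time_s"],s["eef_pos"],s["eef_pos"][2]-.1637,s["force"],s["moment"])
p=get_image("scene"); u,v=358,185
cr=p["color"][v-70:v+80,u-80:u+80,::-1]; cv2.imwrite("pics/s3c.png",cv2.resize(cr,None,fx=4,fy=4,interpolation=cv2.INTER_CUBIC))
E
```

```text
7.65 [ 0.52910107 -0.10645804  0.22795707] 0.06425706509889081 [ 2.73861392 -1.17794087 -3.16961848] [-0.20995313 -0.67362913 -0.02127592]
```

View pics/s3c.png

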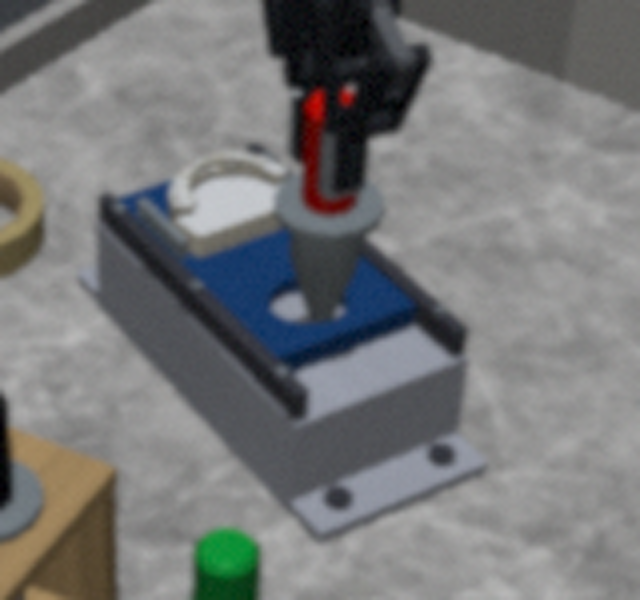

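The tip is inside the carriage hole with a force of about 3 N along the slide, so the taper has begun to push the carriage. I'll press on.

Call:
{"op": "jog_arm", "data": {"travel": [[0,0,0.006],[0,0,0.012],[0,0,0.018],[0,0,0.024],[0,0,0.03],[0,0,0.036],[0,0,0.042],[0,0,0.048],[0,0,0.052],[0,0,0.052]], "twist": [0,0,0,0,0,0,0,0,0,0], "grip": [0,0,0,0,0,0,0,0,0,0]}}

```text
time_s: 8.7
eef_pos: [0.5279, -0.1061, 0.1854]
tool_rot: [0.856, 0.517, -0.001, -0.001]
force: [2.7, -1.7, -4.5]
width: 0.0264
gripper_force: 60.3
```

Call:
{"op": "jog_arm", "data": {"travel": [[0,0,0.004],[0,0,0.008],[0,0,0.012],[0,0,0.016],[0,0,0.02],[0,0,0.022],[0,0,0.022]], "twist": [0,0,0,0,0,0,0], "grip": [0,0,0,0,0,0,0]}}

```text
time_s: 9.4
eef_pos: [0.5285, -0.1061, 0.1688]
tool_rot: [0.856, 0.517, 0.0, -0.0]
force: [-0.1, 0.3, -0.1]
width: 0.0268
gripper_force: 60.5
```

```bash
python3 - <<'E'
from h import *
s=state(); print(s["time_s"],s["eef_pos"],s["eef_pos"][2]-.1637,s["force"],s["moment"],R.from_quat(s["tool_rot"]).as_matrix()[:,2])
p=get_image("scene"); u,v=358,185; W=cloud(p); print(np.nanmax(W[130:230,280:330,2]))
cr=p["color"][v-70:v+80,u-80:u+80,::-1]; cv2.imwrite("pics/s4c.png",cv2.resize(cr,None,fx=4,fy=4,interpolation=cv2.INTER_CUBIC))
E
```

```text
9.4 [ 0.52849068 -0.1061411   0.16876299] 0.0050629923596330895 [-0.05422292  0.34684217 -0.06329238] [0.03356206 0.05163699 0.01095071] [-7.09094783e-05  1.24200524e-04 -9.99999990e-01]
0.12232129300251839
```

View pics/s4c.png

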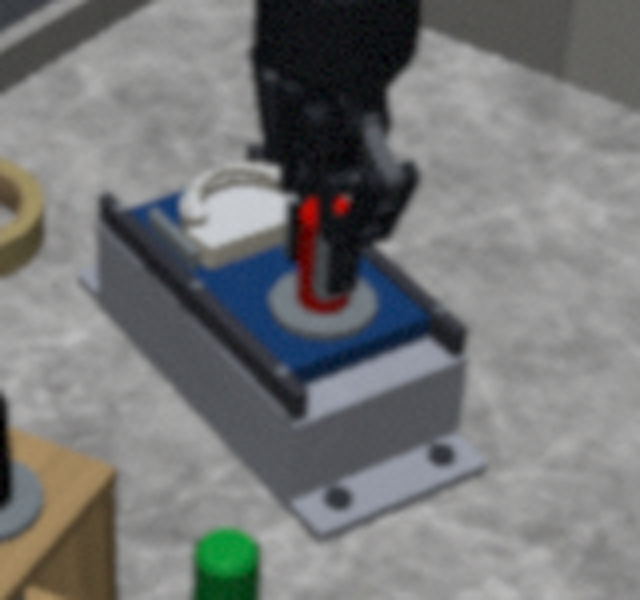

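The collar is nearly down on the carriage, with no side load left. Next I'll press lightly to seat it.

Call:
{"op": "jog_arm", "data": {"travel": [[0,0,0.001],[0,0,0.002],[0,0,0.003],[0,0,0.003]], "twist": [0,0,0,0], "grip": [0,0,0,0]}}

```text
time_s: 9.85
eef_pos: [0.5301, -0.1068, 0.1686]
tool_rot: [0.856, 0.517, 0.001, 0.002]
force: [-2.9, 0.5, 19.8]
width: 0.0266
gripper_force: 62.7
```

Seated, with a 20 N reaction. I'll ease off, open partly and retreat upward.

Call:
{"op": "jog_arm", "data": {"travel": [[0,0,-0.002],[0,0,-0.003],[0,0,-0.003],[0,0,-0.003],[0,0,-0.003],[0,0,-0.003],[0,0,-0.01],[0,0,-0.04],[0,0,-0.1],[0,0,-0.16],[0,0,-0.2],[0,0,-0.2],[0,0,-0.2]], "twist": [0,0,0,0,0,0,0,0,0,0,0,0,0], "grip": [0,0.55,0.55,0.55,0.55,0.55,0.55,0.55,0.55,0.55,0.55,0.55,0.55]}}

```text
time_s: 11.15
eef_pos: [0.5288, -0.1063, 0.327]
tool_rot: [0.856, 0.517, 0.001, 0.001]
force: [-0.7, 0.7, -0.2]
width: 0.0469
gripper_force: 0.0
```

```bash
python3 - <<'E'
from h import *
s=state(); p=get_image("wrist"); print(s["time_s"],s["eef_pos"],s["force"],s["width"])
W=cloud(p,s); H,S,V=np.moveaxis(cv2.cvtColor(p["color"],cv2.COLOR_RGB2HSV).astype(int),-1,0)
near=np.hypot(W[...,0]-.528,W[...,1]+.108)<.045
red=((H<8)|(H>172))&(S>150)&near; t=red&(W[...,2]>.125)&(V>190); print("handle top",np.nanmedian(W[t],0),t.sum())
c=near&(S<60)&(W[...,2]>.077)&(W[...,2]<.09); print("collar",np.nanmedian(W[c],0),cv2.minEnclosingCircle(W[c][:,:2].astype(np.float32)),c.sum())
b=near&(H>95)&(H<130)&(S>120); print("carriage z",np.nanmedian(W[b][:,2]))
cv2.imwrite("pics/w5.png",p["color"][...,::-1])
E
```

```text
11.15 [ 0.5287614  -0.10629667  0.32698686] [-0.68511552  0.70944745 -0.18085921] 0.046929339400743085
handle top [ 0.52909891 -0.10768192  0.13729563] 774
collar [ 0.53720475 -0.09818892  0.08134436] ((0.5277013182640076, -0.10793353617191315), 0.045046117156744) 1656
carriage z 0.07543360561914808
```

View pics/w5.png

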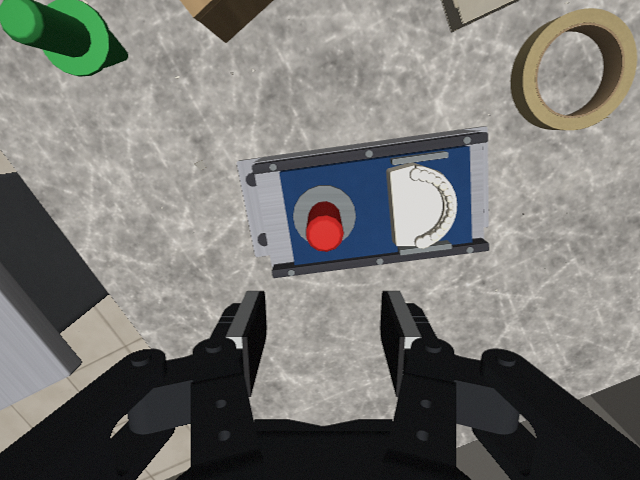

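The drift stands upright and seated at (324,215): collar top at z = 0.081, handle top at 0.137. The carriage has moved into line and the gripper is clear, so I'll hand in.

```bash
python3 -c "from workcell import job_done; print(job_done())"
```

```text
the job is handed in; nothing more can be done
None
```

The red drift stands upright through both holes with its collar on the carriage and the carriage in line by the last camera view; I let go and handed in at about 11 s, with no verdict returned.

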